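# Shut the vacuum cock and hold the specimen holder in the corner of the plate

## Robot

A 6-joint arm with a two-finger parallel gripper is mounted at the origin on the work surface. World frame = base frame: x ahead of the robot, y to its left, z up, the work surface at z = 0. Lengths are in m, angles in degrees, forces in N, time in s.
With the tool pointing down it reaches from about 0.375 to 0.925 m from the base axis. Payload 5.7 kg.
Tool frame: the origin (TCP) lies on the centre line of the jaws, within the pads' length; the fingertips stand 8 mm ahead of it and the grasp point (between the pads) lies 11 mm behind it; z points along the fingers, y is the line along which they close (so a half turn about z gives the same grasp; the last joint's range is limited). The gripper opens to 85 mm and grips with 20 to 120 N. Pads are 22 mm wide; open, the fingers measure 114 mm over their backs; the gripper's body (76 mm by 85 mm) begins 54 mm behind the grasp point. The pads swing forward as they close: fully open they stand 13 mm farther back than shut.
Start: joints at [-71.511, 20.558, 86.54, -0, 72.909, -6.595], TCP at [0.254, -0.543, 0.239] pointing down, gripper open.
Joint ranges: [-170.27, 170.27], [-57.76, 135], [12.27, 136.19], [-55.21, 235.2], [11.17, 155.16], [-170.74, 170.74]. Speed limits (degrees/s): [136.94, 136.94, 180, 180, 180, 180].

## Interface

Orientations are given as [roll, pitch, yaw] about the fixed x, y, z axes, in that order (R = Rz(yaw) Ry(pitch) Rx(roll)).
In Python, from cell import ctrl gives the robot as it stands.
- The arm moves only by the tool apply_moves, never from a script. Its arguments are lists of equal length, an entry for each row: "travel": the shift along the tool's x, y, z in mm, a list of three; "rotation": the turn, a rotation vector about the tool's x, y, z in rad, a list of three; "fingers": the closure, from -1 (fully open) to 1 (shut). A call has 1 to 12 rows; each row is the pose to reach, as a shift and turn from the pose commanded when the call began, along the tool's axes at that moment; what a row does not reach only later rows make up. A row lasts 1/12 s, in which the tool goes at most 41.7 mm and 7.16 degrees, less where a joint would pass 70% of its speed; a pose out of reach is approached as far as the arm can. A call with a gripper value outside its range is refused whole. The fingers move at their own pace and stop on an object; "squeeze" is the grip in N (left out, the last holds). Time passes only in rows, so rows that repeat a pose let the fingers close. It gives the time, the measured TCP pose, the force, the opening and the grip force at its end, in the units of the state.
- ctrl.get_obs(): the state, without advancing time (a new reading comes with each control period).
- ctrl.snapshot(name): name is "scene" or "top"; returns the picture (480x640x3 uint8, blue, green, red); there is no depth.
- ctrl.get_calibration(name): a dict with "camera_matrix" (3x3 intrinsics, pixels), "pose" (4x4, takes a point from camera to world coordinates). Camera axes: x right, y up, looking along -z (the intrinsics and any distortion apply to the point x, -y, -z); pixel columns grow to the right and rows downward; lengths in m; the calibration is good to about 2 mm. A picture is of the moment at which its call begins. get_calibration takes no time and is no camera call.
- ctrl.job_done(): hands the job in; it is judged then, once.
Trained networks look in the newest picture that a camera, given by its name, has taken for a name from the list of things; names that differ only in an ending like _2 or _b are one class to them, and where a whole thing is asked for, a point or a joint stands for the part that bears it (a point fixed in the world has none). Each returns a list of dicts, best first, with "confidence" (0 to 1); they miss things now and then, are a little off and sometimes report something else, mostly with a low value. They report only what shows in the picture. A call takes as long as a camera call. They do not tell look-alikes from the thing itself.
- ctrl.spot_in(camera, target): "location" ([x, y, z] in m, in world coordinates, good to about 4 mm: the middle of the surface that is visible of it).
- ctrl.regions_of(camera, target): "pixels" (480x640 bool, what is visible of it).
- ctrl.landmark_of(camera, target): "location" ([x, y, z] in m, in world coordinates, good to about 4 mm: a listed point, or the origin of a listed thing).
The state is a dict: "t": time; "joint_pos": joint angles; "joint_velocities": joint speeds; "joint_torque": joint torques, N m; "tcp_pos": TCP position; "eef_rot": TCP orientation; "force": force on the tool from outside, world axes, zero at the start; "torque": the same for the moment, N m; "finger_gap": opening from 0.0 (shut) to 1.0 (fully open); "grip_force": force on a finger pad.
Only numpy, scipy, OpenCV 4.12 (cv2) and the standard library are available. Lean on these libraries where they do the work, as an engineer would, in place of code of your own. Each camera call takes 0.05 s, during which the arm holds its last target. There are 200 camera calls.

## Task

Shut off the plate's vacuum first: turn the handle of the cock until it is fully closed, square across its pipe. Then bring the ribbed specimen holder into the corner of the plate's two fences, flat on the plate, its long side along the long fence and its end against the short fence, and press it so that it bears on both fences at once. Finish still holding it pressed there, do not let go, and leave everything else where it stands.

Things in the scene. Friction and masses are not known exactly. Their poses are not given: they have to be found in the camera images.
- handle (a joint): angle of the cock's handle about its upright axis, rad: 0 = fully closed (stop, handle square across the pipe), 1.571 = fully open (stop, handle along the pipe). It stays where it is left (friction 0.12 N m, no spring). Closing turns it clockwise from above: at value q the handle points from the axis along the heading (cock yaw + pi + q).
- cock: the bench vacuum cock, fixed: a 16 mm steel pipe 200 mm long along its y axis, its centre line 32 mm above the bench, ends bent down to the bench, with a brass valve body in the middle (reaching 28 mm either way along the pipe, top of its neck 65 mm high). Origin on the bench under the handle's axis; z up; the handle points along -x when closed, along -y when open.
- handle_grip (a point): point on the cock's handle at mid height, 75 mm from its axis, 76 mm above the bench. The handle is a flat level steel bar 14 mm wide, 12 mm high (70 to 82 mm above the bench), reaching 95 mm from the axis, free on all sides outside the hub (pipe top 40 mm high).
- plate: the vacuum plate, fixed: a dark grey slab 240 x 200 x 20 mm (x, y, z) with small holes and two steel fences. Origin at the centre of its underside on the bench, z up; top face at z = 20 mm. In its frame the short fence's inner face is the plane x = +100 mm, the long fence's the plane y = +80 mm; they meet in the +x +y corner. Fences stand 14 mm above the top, 16 mm thick.
- short_fence: steel fence bar of the plate, 16 x 180 x 14 mm, running along the plate's y; rigidly fixed. Origin at the centre of its underside, on the plate's top. Metal on metal grips here (friction about 1): a holder pressed hard on one fence or down on the plate hardly slides along it towards the other.
- long_fence: steel fence bar of the plate, 220 x 16 x 14 mm, running along the plate's x; rigidly fixed. Origin at the centre of its underside, on the plate's top.
- holder: the specimen holder, loose on the plate, aluminium, about 0.28 kg: base 80 x 56 x 18 mm (x, y, z) with an upright rib in the middle to hold it by, 56 mm long (x), 14 mm thick (y), 18 to 50 mm above its underside. Origin at the centre of its underside. Seated, its origin is at x 60, y 52, z 20 mm of the plate's frame, x along the plate's x; it starts turned up to 0.5 rad from that.
- objective: bystander: steel microscope objective, 32 mm across, 46 mm high, standing nose down, between plate and cock; origin under its centre.
- jar: bystander: small jar, 44 mm across, 65 mm high, between plate and cock; origin under its centre.
- puck: bystander: black round embedded specimen, 29 mm across, 18 mm high, on the plate; origin under its centre.
- gauge: bystander: small plain steel block, 24 x 18 x 16 mm, on the plate; origin under its centre.
- dish: bystander: shallow glass dish, 90 mm across, 16 mm high, far left; origin under its centre.
- slidebox: bystander: grey slide box, 90 x 80 x 35 mm, far right; origin under its centre.
- bottle: bystander: bottle, 60 mm across, 140 mm high, at the far side of the bench; origin under its centre.
Not all that is in view belongs to the job. Leave any purple or yellow look-alike of the holder alone.

How it is judged (in metres and radians):
On the way, in this order (a step that is already met when the one before it is completed fails the run):
1. the cock's handle is turned to fully closed (value of joint handle below 0.12 rad), for 0.2 s.
2. the holder is pressed against both fences (contact force between holder and short_fence above 1 N and contact force between holder and long_fence above 1 N and angle between the x axis of holder and the x axis of plate, either way round below 0.035 rad and angle between holder's own z axis and vertical below 0.04 rad and x of holder in the frame of plate above 0.0575 m and y of holder in the frame of plate above 0.0495 m and z of holder in the frame of plate below 0.0225 m), for 0.2 s.
At the end, for the whole second after the job is handed in: The handle is within 0.12 rad of its closed stop; the holder lies flat on the plate (within 2.5 mm and 0.04 rad), square to the fences within 0.035 rad, within 2.5 mm of home in both directions, bearing with more than 1 N on each fence, with the gripper still bearing on it (all of step 2 and value of joint handle below 0.12 rad and (contact force between holder and the fingers above 1 N or contact force between holder and the arm above 1 N)); the arm keeps its last pose, push and grip.
It fails at once if a bystander was pushed more than 30 mm away (distance of any of objective, jar, puck, gauge, dish, slidebox, bottle from where it was at the start of the episode above 0.03 m).
It also fails if it takes over 70 s, if anything falls off the work surface, if the arm or the gripper's body presses on something with over 40 N, if the wrist force passes 120 N, or if a joint passes its speed limit or range.

## Working session

There is one attempt and no reset: what is moved stays moved. The work goes in short steps, Python scripts to look and compute and a tool call to move; the robot and the scene stay as the last step left them, time stands still between calls to the robot, and variables do not carry over. Pictures are saved under pics/ and viewed, at most 10 in all, crops included, and the job is handed in when it is done.

Besides the shell and the picture viewer there is one more tool, called after "Request:" in YAML: its name, and indented under it one key for each argument. apply_moves: Moves the arm, as the interface text tells. Its arguments: {"type":"object","properties":{"travel":{"type":"array","items":{"type":"array","items":{"type":"number"}}},"rotation":{"type":"array","items":{"type":"array","items":{"type":"number"}}},"fingers":{"type":"array","items":{"type":"number"}},"squeeze":{"type":"number"}},"required":["travel","rotation","fingers"]}

```bash
mkdir -p pics
cat > h.py <<'E'
import numpy as np, cv2
from cell import ctrl
from scipy.spatial.transform import Rotation as R
def cal(n):
    c=ctrl.get_calibration(n); return np.array(c["camera_matrix"]),np.array(c["pose"])
def ray(n,uv,z):
    K,P=cal(n); d=np.linalg.inv(K)@np.array([uv[0],uv[1],1.]); d=P[:3,:3]@(d*[1,-1,-1]); o=P[:3,3]
    return o+d*(z-o[2])/d[2]
def proj(n,p):
    K,P=cal(n); q=P[:3,:3].T@(np.array(p)-P[:3,3]); q=K@(q*[1,-1,-1]); return q[:2]/q[2]
E
python3 - <<'E'
from h import *
for n in("scene","top"):
    cv2.imwrite(f"pics/{n}1.png",ctrl.snapshot(n)); print(n,cal(n)[1][:3,3].round(3))
    for t in["handle_grip","cock","plate","holder","objective","jar","puck","gauge","short_fence","long_fence"]:
        print(t,[(np.round(d["location"],3).tolist(),round(d["confidence"],2)) for d in ctrl.landmark_of(n,t)][:3])
o=ctrl.get_obs();print({k:np.round(v,3).tolist() for k,v in o.items()})
E
```

```text
scene [1.253 0.882 0.838]
handle_grip [([0.554, -0.296, 0.073], 0.75), ([0.457, -0.009, 0.004], 0.22)]
cock [([0.548, -0.215, -0.002], 0.76)]
plate [([0.553, 0.223, -0.002], 0.68)]
holder [([0.265, 0.369, 0.003], 0.83), ([0.51, 0.215, 0.019], 0.67), ([0.346, 0.109, 0.002], 0.6)]
objective [([0.459, -0.013, 0.004], 0.7)]
jar [([0.513, 0.215, 0.019], 0.57), ([0.616, 0.014, 0.002], 0.55)]
puck [([0.456, 0.269, 0.018], 0.57)]
gauge [([0.619, 0.142, 0.017], 0.53), ([0.541, 0.316, 0.021], 0.31)]
short_fence [([0.657, 0.215, 0.014], 0.9), ([0.557, 0.222, 0.0], 0.22)]
long_fence [([0.54, 0.317, 0.019], 0.71), ([0.811, 0.122, 0.001], 0.51)]
top [0.352 0.013 1.166]
handle_grip [([0.656, 0.212, 0.019], 0.75), ([0.55, -0.291, 0.077], 0.66)]
cock [([0.543, -0.218, -0.005], 0.65)]
plate [([0.547, 0.222, -0.001], 0.64)]
holder [([0.349, 0.111, 0.003], 0.77), ([0.266, 0.368, 0.001], 0.76), ([0.55, 0.224, -0.0], 0.72)]
objective [([0.455, -0.007, -0.001], 0.6)]
jar [([0.617, 0.011, -0.002], 0.65)]
puck []
gauge [([0.623, 0.145, 0.024], 0.66)]
short_fence [([0.658, 0.215, 0.019], 0.94), ([0.809, 0.119, -0.001], 0.45)]
long_fence [([0.534, 0.313, 0.018], 0.76), ([0.81, 0.117, -0.002], 0.67)]
{'t': 1.1, 'joint_pos': [-71.515, 20.557, 86.538, -0.001, 72.908, -6.596], 'joint_velocities': [-0.046, -0.067, 0.083, 0.09, -0.029, -0.015], 'joint_torque': [0.001, -52.76, -27.905, -0.0, 0.001, -0.0], 'tcp_pos': [0.254, -0.543, 0.239], 'eef_rot': [-179.997, 0.001, 25.081], 'force': [-0.256, -0.168, 1.088], 'torque': [-0.009, -0.017, 0.017], 'grip_force': 0.0, 'finger_gap': 0.996}
```

View pics/top1.png

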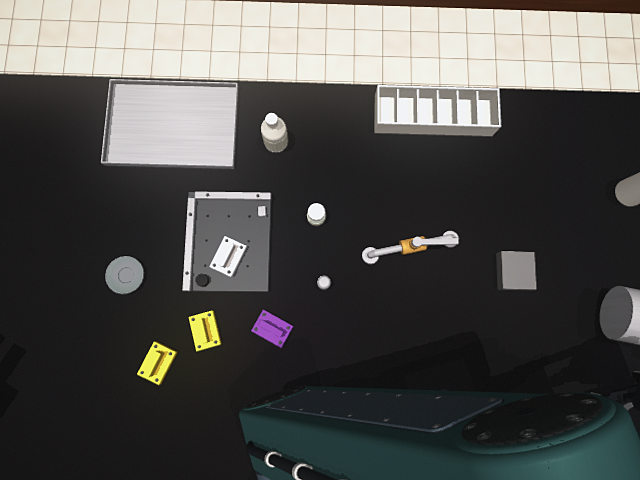

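View pics/scene1.png

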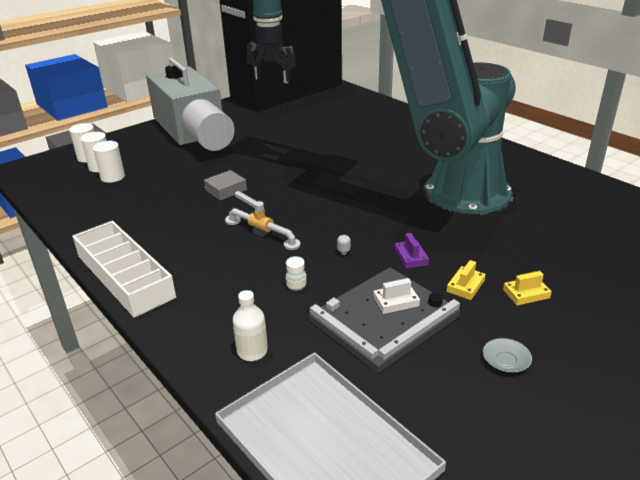

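The top picture shows the plate, with the long fence on the left (col ~188), the short fence on top (row ~196) and the white holder at (228,256). The cock is at (413,244) with its handle pointing right to (458,238), so it is open. The yellow and purple holders off the plate are look-alikes. Next I'll measure orientations on an enlarged crop.

Run:
```python
from h import *
im=ctrl.snapshot("top")
a=cv2.resize(im[185:300,175:280],None,fx=5,fy=5,interpolation=cv2.INTER_CUBIC)
cv2.imwrite("pics/c1.png",a)
for t in["long_fence","short_fence","handle","cock","plate","holder"]:
    for r in ctrl.regions_of("top",t)[:4]:
        m=r["pixels"].astype(np.uint8); v,u=np.nonzero(m)
        if len(u)<20: continue
        z={"long_fence":.034,"short_fence":.034,"handle":.082,"cock":.032,"plate":.02,"holder":.038}[t]
        pts=np.array([ray("top",p,z)[:2] for p in zip(u,v)]).astype(np.float32)*1000
        print(t,round(r["confidence"],2),len(u),"px",u.mean().round(),v.mean().round(),cv2.minAreaRect(pts))
```

```text
long_fence 0.77 767 px 189.0 244.0 ((538.083740234375, 309.19183349609375), (218.87429809570312, 21.51836585998535), 0.6309880018234253)
short_fence 0.78 590 px 233.0 195.0 ((656.1577758789062, 212.16842651367188), (17.309181213378906, 178.9756317138672), 1.488403081893921)
handle 0.69 336 px 433.0 241.0 ((547.43017578125, -257.7071533203125), (20.726987838745117, 105.47090911865234), 1.392159342765808)Traceback (most recent call last):
  File "<stdin>", line 10, in <module>
  File "h.py", line 7, in ray
    K,P=cal(n); d=np.linalg.inv(K)@np.array([uv[0],uv[1],1.]); d=P[:3,:3]@(d*[1,-1,-1]); o=P[:3,3]
        ~~~^^^
  File "h.py", line 5, in cal
    c=ctrl.get_calibration(n); return np.array(c["camera_matrix"]),np.array(c["pose"])
ValueError: time passes only in moves, steps and waits
```

View pics/c1.png

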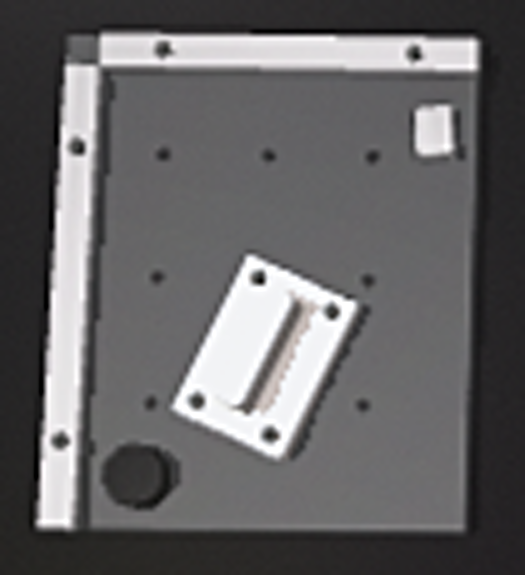

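The crop shows the holder's base corners at about (250,253), (358,300), (283,458) and (172,407). The short fence's inner edge lies along row ~69 and the long fence's runs from (100,70) to (77,528).

Run:
```python
import h
from h import *
C={n:cal(n) for n in("top","scene")}; h.cal=lambda n:C[n]
f=lambda u,v,z:ray("top",((u+.5)/5-.5+175,(v+.5)/5-.5+185),z)[:2]*1000
P=np.array([f(250,253,.038),f(358,300,.038),f(281,458,.038),f(172,407,.038)]);print("holder",P.round(1),P.mean(0))
for a,b in((0,1),(3,2),(0,3),(1,2)):
    d=P[a]-P[b];print(np.linalg.norm(d).round(1),np.degrees(np.arctan2(d[1],d[0])).round(1))
L=[f(100,70,.034),f(77,528,.034)];S=[f(102,68,.034),f(478,70,.034)]
for n,(a,b) in(("long",L),("short",S)):
    d=a-b;print(n,a,b,np.degrees(np.arctan2(d[1],d[0])).round(2),np.linalg.norm(d))
for p in((369,255),(450,239)): print("pipe",ray("top",p,.036))
for p in((417,242),(458,238)): print("handle",ray("top",p,.082))
for t in("puck","handle_grip"): print(t,ctrl.spot_in("scene",t)[:2])
```

```text
holder [[558.5 224.8]
 [537.3 173.2]
 [462.4 205.2]
 [485.  256.8]] [510.80500805 215.00939576]
55.8 67.7
56.3 66.4
80.1 -23.5
81.4 -23.1
long [646.15523234 301.8114676 ] [428.40733864 297.77084338] 1.06 217.78538026079448
short [647.16243139 300.928815  ] [650.83079238 121.98010981] 91.17 178.98630104992978
pipe [ 0.51980266 -0.11509113  0.036     ]
pipe [ 0.56264527 -0.30733116  0.036     ]
handle [ 0.54531714 -0.21884148  0.082     ]
handle [ 0.55681742 -0.31264252  0.082     ]
puck [{'location': [0.4614, 0.2744, 0.0321], 'confidence': 0.65}, {'location': [0.5522, -0.2094, 0.0342], 'confidence': 0.4}]
handle_grip [{'location': [0.5573, -0.2457, 0.0761], 'confidence': 0.54}]
```

Request:
apply_moves:
  travel:
    - [412,-88,60]
    - [412,-88,60]
    - [412,-88,60]
    - [412,-88,60]
    - [412,-88,60]
    - [412,-88,60]
    - [412,-88,60]
    - [412,-88,60]
    - [412,-88,60]
    - [412,-88,60]
    - [412,-88,60]
    - [412,-88,60]
  rotation:
    - [0,0,0.4377]
    - [0,0,0.4377]
    - [0,0,0.4377]
    - [0,0,0.4377]
    - [0,0,0.4377]
    - [0,0,0.4377]
    - [0,0,0.4377]
    - [0,0,0.4377]
    - [0,0,0.4377]
    - [0,0,0.4377]
    - [0,0,0.4377]
    - [0,0,0.4377]
  fingers: [1,1,1,1,1,1,1,1,1,1,1,1]
  squeeze: 40

```text
t: 2.4
tcp_pos: [0.5929, -0.286, 0.1784]
eef_rot: [-179.9, -0.0, 0.2]
force: [0.1, 0.4, 0.6]
finger_gap: 0.0
grip_force: 0.0
```

Request:
apply_moves:
  travel:
    - [0,0,40]
    - [0,0,80]
    - [0,0,109]
    - [0,0,109]
    - [0,0,109]
    - [0,0,109]
  rotation:
    - [0,0,0]
    - [0,0,0]
    - [0,0,0]
    - [0,0,0]
    - [0,0,0]
    - [0,0,0]
  fingers: [1,1,1,1,1,1]

```text
t: 2.9
tcp_pos: [0.5907, -0.2904, 0.0721]
eef_rot: [179.9, -0.1, -0.0]
force: [-0.4, -1.3, 1.0]
finger_gap: 0.002
grip_force: 0.0
```

Run:
```python
from h import *
im=ctrl.snapshot("scene")
cv2.imwrite("pics/s2.png",cv2.resize(im[120:280,180:380],None,fx=3,fy=3))
```

```text
(no output)
```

View pics/s2.png

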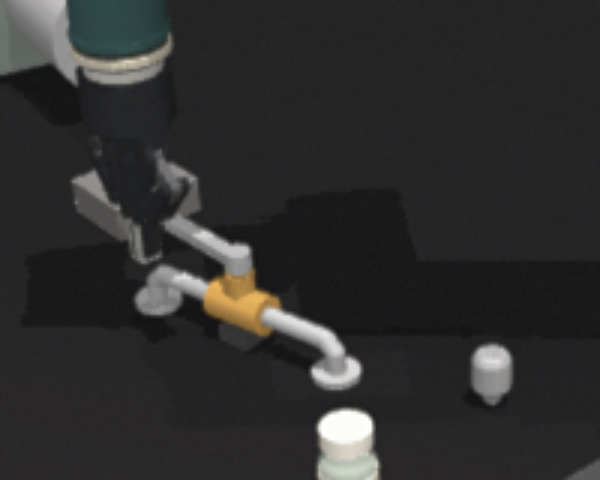

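The closed fingers (crop (145,240)) stand on the +x side of the handle, clear of the pipe. I'll sweep along the arc.

Request:
apply_moves:
  travel:
    - [-18,-6,0]
    - [-30,-3,0]
    - [-43,0,0]
    - [-55,-1,0]
    - [-66,-2,0]
    - [-78,-7,0]
    - [-89,-12,0]
    - [-96,-19,0]
    - [-103,-26,0]
    - [-103,-26,0]
    - [-103,-26,0]
  rotation:
    - [0,0,0]
    - [0,0,0]
    - [0,0,0]
    - [0,0,0]
    - [0,0,0]
    - [0,0,0]
    - [0,0,0]
    - [0,0,0]
    - [0,0,0]
    - [0,0,0]
    - [0,0,0]
  fingers: [1,1,1,1,1,1,1,1,1,1,1]

```text
t: 3.87
tcp_pos: [0.4864, -0.2624, 0.0704]
eef_rot: [-180.0, 0.1, 0.0]
force: [0.7, -0.4, -0.8]
finger_gap: -0.002
grip_force: 0.0
```

Request:
apply_moves:
  travel:
    - [-3,-4,0]
    - [-6,-8,0]
    - [-6,-10,0]
    - [-6,-10,0]
    - [-6,-10,0]
  rotation:
    - [0,0,0]
    - [0,0,0]
    - [0,0,0]
    - [0,0,0]
    - [0,0,0]
  fingers: [1,1,1,1,1]

```text
t: 4.28
tcp_pos: [0.4818, -0.2546, 0.0705]
eef_rot: [179.8, -0.1, 0.1]
force: [-0.3, -6.7, -0.9]
finger_gap: 0.001
grip_force: 3.2
```

Request:
apply_moves:
  travel:
    - [0,-2,0]
    - [0,-2,0]
    - [0,-2,0]
  rotation:
    - [0,0,0]
    - [0,0,0]
    - [0,0,0]
  fingers: [1,1,1]

```text
t: 4.53
tcp_pos: [0.4819, -0.2542, 0.0706]
eef_rot: [179.7, -0.1, 0.1]
force: [-2.1, -12.5, -2.5]
finger_gap: 0.0
grip_force: 5.7
```

Request:
apply_moves:
  travel:
    - [0,15,0]
    - [0,20,-5]
    - [0,20,-40]
    - [0,20,-80]
    - [0,20,-120]
    - [0,20,-160]
    - [0,20,-170]
    - [0,20,-170]
  rotation:
    - [0,0,0]
    - [0,0,0]
    - [0,0,0]
    - [0,0,0]
    - [0,0,0]
    - [0,0,0]
    - [0,0,0]
    - [0,0,0]
  fingers: [1,1,1,1,1,-1,-1,-1]

```text
t: 5.2
tcp_pos: [0.4831, -0.2724, 0.2446]
eef_rot: [179.8, -0.4, 0.0]
force: [0.4, -0.5, -0.5]
finger_gap: 0.417
grip_force: 0.0
```

Run:
```python
from h import *
im=ctrl.snapshot("scene")
cv2.imwrite("pics/s3.png",cv2.resize(im[120:360,180:480],None,fx=2.5,fy=2.5))
print(ctrl.get_obs()["tcp_pos"])
for t in("handle_grip","handle","cock"): print(t,[(np.round(d["location"],3),round(d["confidence"],2)) for d in ctrl.landmark_of("scene",t)[:2]])
```

```text
[ 0.48182235 -0.2714783   0.24196858]
handle_grip [(array([ 0.479, -0.236,  0.074]), 0.7)]Traceback (most recent call last):
  File "<stdin>", line 5, in <module>
ValueError: it knows: bottle, cock, dish, gauge, handle_grip, holder, jar, long_fence, objective, plate, puck, short_fence, slidebox
```

View pics/s3.png

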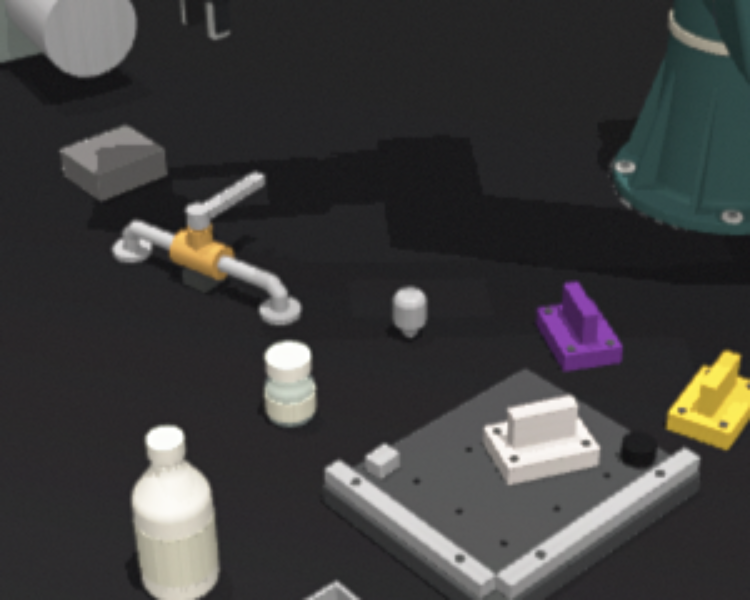

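The handle (crop (200,215)→(260,180)) now stands square across the pipe, and the force rise confirmed the stop. The holder, puck and gauge are untouched. I'll go above the holder.

Request:
apply_moves:
  travel:
    - [30,-486,0]
    - [30,-486,0]
    - [30,-486,0]
    - [30,-486,0]
    - [30,-486,0]
    - [30,-486,0]
    - [30,-486,0]
    - [30,-486,0]
    - [30,-486,0]
    - [30,-486,0]
    - [30,-486,0]
    - [30,-486,0]
  rotation:
    - [0,0,0.405]
    - [0,0,0.405]
    - [0,0,0.405]
    - [0,0,0.405]
    - [0,0,0.405]
    - [0,0,0.405]
    - [0,0,0.405]
    - [0,0,0.405]
    - [0,0,0.405]
    - [0,0,0.405]
    - [0,0,0.405]
    - [0,0,0.405]
  fingers: [-1,-1,-1,-1,-1,-1,-1,-1,-1,-1,-1,-1]

```text
t: 6.3
tcp_pos: [0.5091, 0.2173, 0.2377]
eef_rot: [179.9, 0.2, -23.2]
force: [0.8, 0.1, 0.1]
finger_gap: 0.998
grip_force: 0.0
```

Run:
```python
from h import *
o=ctrl.get_obs();print(o["tcp_pos"],o["eef_rot"],o["joint_pos"])
im=ctrl.snapshot("scene")
cv2.imwrite("pics/s4.png",cv2.resize(im[200:370,290:490],None,fx=3.5,fy=3.5,interpolation=cv2.INTER_CUBIC))
```

```text
[0.50907902 0.21725207 0.23771704] [179.85296678   0.24857722 -23.1647122 ] [1.59315036e+01 1.69738488e+01 9.22278907e+01 4.50819718e-02
 7.10839065e+01 1.29081176e+02]
```

Request:
apply_moves:
  travel:
    - [0,0,40]
    - [0,0,80]
    - [0,0,120]
    - [0,0,150]
    - [0,0,170]
    - [0,0,187]
    - [0,0,187]
    - [0,0,187]
    - [0,0,187]
  rotation:
    - [0,0,0]
    - [0,0,0]
    - [0,0,0]
    - [0,0,0]
    - [0,0,0]
    - [0,0,0]
    - [0,0,0]
    - [0,0,0]
    - [0,0,0]
  fingers: [-1,-1,-1,-1,-1,-1,-1,-1,-1]

```text
t: 7.1
tcp_pos: [0.5108, 0.2147, 0.0531]
eef_rot: [180.0, 0.1, -23.2]
force: [-0.3, 0.3, 0.1]
finger_gap: 0.999
grip_force: 0.0
```

Run:
```python
from h import *
im=ctrl.snapshot("scene")
cv2.imwrite("pics/s5.png",cv2.resize(im[200:370,290:490],None,fx=3.5,fy=3.5,interpolation=cv2.INTER_CUBIC))
```

```text
(no output)
```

View pics/s5.png

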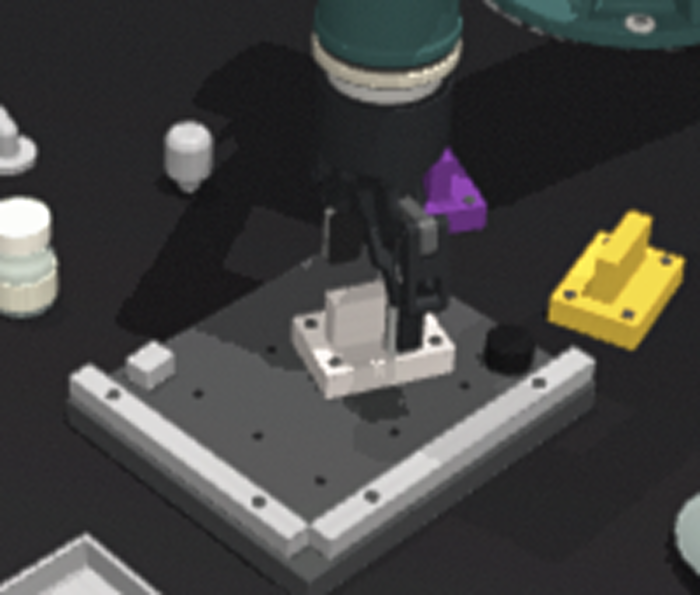

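The fingers straddle the rib (crop (335,235) and (410,310)), so I'll close them.

Request:
apply_moves:
  travel:
    - [0,0,0]
    - [0,0,0]
    - [0,0,0]
    - [0,0,0]
    - [0,0,0]
    - [0,0,0]
    - [0,0,0]
    - [0,0,0]
    - [0,0,0]
    - [0,0,0]
  rotation:
    - [0,0,0]
    - [0,0,0]
    - [0,0,0]
    - [0,0,0]
    - [0,0,0]
    - [0,0,0]
    - [0,0,0]
    - [0,0,0]
    - [0,0,0]
    - [0,0,0]
  fingers: [0,0.3,0.6,1,1,1,1,1,1,1]
  squeeze: 50

```text
t: 7.98
tcp_pos: [0.5114, 0.2151, 0.0537]
eef_rot: [-180.0, -0.0, -23.2]
force: [-0.7, -0.6, 5.2]
finger_gap: 0.152
grip_force: 49.6
```

Request:
apply_moves:
  travel:
    - [0,0,-4]
    - [0,0,-4]
    - [15,-20,-4]
    - [30,-40,-4]
    - [45,-60,-4]
    - [62,-80,-4]
    - [62,-80,-4]
    - [62,-80,-4]
    - [62,-80,-4]
    - [62,-80,-4]
  rotation:
    - [0,0,0]
    - [0,0,0]
    - [0,0,-0.1]
    - [0,0,-0.2]
    - [0,0,-0.3]
    - [0,0,-0.424]
    - [0,0,-0.424]
    - [0,0,-0.424]
    - [0,0,-0.424]
    - [0,0,-0.424]
  fingers: [1,1,1,1,1,1,1,1,1,1]

```text
t: 8.82
tcp_pos: [0.5977, 0.2634, 0.0566]
eef_rot: [180.0, 0.2, 1.0]
force: [-0.1, 0.9, -3.1]
finger_gap: 0.152
grip_force: 49.2
```

Run:
```python
from h import *
o=ctrl.get_obs();print(o["tcp_pos"],o["eef_rot"],o["force"],o["torque"])
im=ctrl.snapshot("scene")
cv2.imwrite("pics/s6.png",cv2.resize(im[240:370,290:480],None,fx=4,fy=4,interpolation=cv2.INTER_CUBIC))
```

```text
[0.59772752 0.26336561 0.05657761] [1.79951827e+02 1.65077943e-01 1.03822600e+00] [-0.1036746   0.94043407 -3.11693547] [ 0.02267474  0.01057981 -0.0179989 ]
```

View pics/s6.png

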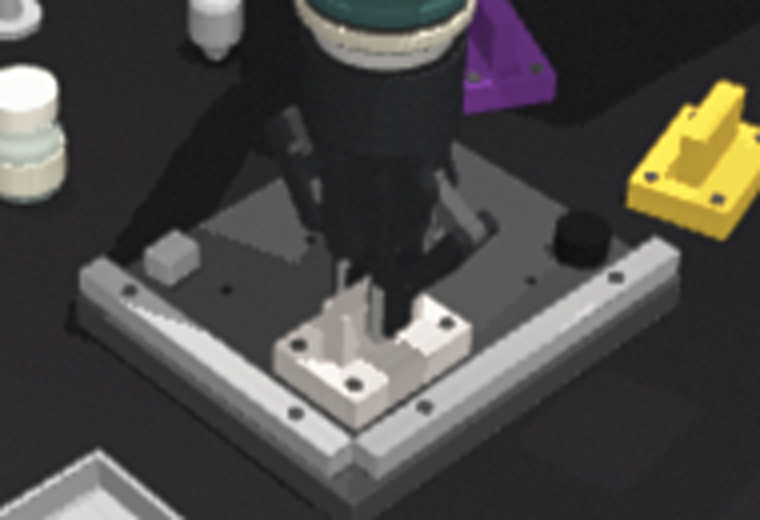

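The holder hangs square just short of the corner (its corner at crop (360,425)), clear of both fences, and the wrist reads its weight. I'll lower it and creep in.

Request:
apply_moves:
  travel:
    - [2,-2,3]
    - [4,-4,3]
    - [6,-6,3]
    - [6,-6,3]
    - [6,-6,3]
  rotation:
    - [0,0,0]
    - [0,0,0]
    - [0,0,0]
    - [0,0,0]
    - [0,0,0]
  fingers: [1,1,1,1,1]

```text
t: 9.28
tcp_pos: [0.6057, 0.2704, 0.0544]
eef_rot: [-180.0, -0.0, 1.1]
force: [0.3, -1.2, -2.9]
finger_gap: 0.154
grip_force: 49.3
```

Request:
apply_moves:
  travel:
    - [0,-1,0]
    - [0,-2,0]
    - [0,-2,0]
    - [0,-2,0]
  rotation:
    - [0,0,0]
    - [0,0,0]
    - [0,0,0]
    - [0,0,0]
  fingers: [1,1,1,1]

```text
t: 9.62
tcp_pos: [0.6054, 0.2723, 0.0544]
eef_rot: [-180.0, 0.0, 1.1]
force: [0.6, -0.0, -2.3]
finger_gap: 0.155
grip_force: 49.3
```

Request:
apply_moves:
  travel:
    - [1,0,0]
    - [2,0,0]
    - [2,0,0]
    - [2,0,0]
  rotation:
    - [0,0,0]
    - [0,0,0]
    - [0,0,0]
    - [0,0,0]
  fingers: [1,1,1,1]

```text
t: 9.95
tcp_pos: [0.6076, 0.2722, 0.0544]
eef_rot: [-180.0, -0.0, 1.1]
force: [-0.7, 0.7, -1.9]
finger_gap: 0.153
grip_force: 49.3
```

Request:
apply_moves:
  travel:
    - [0.5,-0.5,0]
    - [1,-1,0]
    - [1.5,-1.5,0]
    - [1.5,-1.5,0]
    - [1.5,-1.5,0]
  rotation:
    - [0,0,0]
    - [0,0,0]
    - [0,0,0]
    - [0,0,0]
    - [0,0,0]
  fingers: [1,1,1,1,1]

```text
t: 10.37
tcp_pos: [0.609, 0.2738, 0.0543]
eef_rot: [-180.0, 0.0, 1.1]
force: [0.0, 0.3, -2.7]
finger_gap: 0.153
grip_force: 49.3
```

Request:
apply_moves:
  travel:
    - [0.5,-0.5,0]
    - [1,-1,0]
    - [1.5,-1.5,0]
    - [1.5,-1.5,0]
    - [1.5,-1.5,0]
  rotation:
    - [0,0,0]
    - [0,0,0]
    - [0,0,0]
    - [0,0,0]
    - [0,0,0]
  fingers: [1,1,1,1,1]

```text
t: 10.78
tcp_pos: [0.6102, 0.2749, 0.0542]
eef_rot: [180.0, 0.0, 1.1]
force: [-0.4, -2.3, -2.8]
finger_gap: 0.153
grip_force: 49.4
```

Request:
apply_moves:
  travel:
    - [0.5,0,0]
    - [1,0,0]
    - [1.5,0,0]
    - [1.5,0,0]
    - [1.5,0,0]
  rotation:
    - [0,0,0]
    - [0,0,0]
    - [0,0,0]
    - [0,0,0]
    - [0,0,0]
  fingers: [1,1,1,1,1]

```text
t: 11.2
tcp_pos: [0.6108, 0.275, 0.0541]
eef_rot: [180.0, 0.1, 1.1]
force: [-4.0, -2.4, -0.2]
finger_gap: 0.152
grip_force: 49.6
```

Both fences touch. I'll back off slightly, set it down lightly, then press both ways.

Request:
apply_moves:
  travel:
    - [-2,1,0]
    - [-2,1,0.5]
    - [-2,1,1]
    - [-2,1,1]
    - [-2,1,1]
  rotation:
    - [0,0,0]
    - [0,0,0]
    - [0,0,0]
    - [0,0,0]
    - [0,0,0]
  fingers: [1,1,1,1,1]

```text
t: 11.62
tcp_pos: [0.6106, 0.2748, 0.0538]
eef_rot: [-180.0, -0.1, 1.1]
force: [-1.0, 0.4, -0.0]
finger_gap: 0.148
grip_force: 49.6
```

Request:
apply_moves:
  travel:
    - [1,-1,0]
    - [2,-2,0]
    - [3,-3,0]
    - [4,-4,0]
    - [4,-4,0]
    - [4,-4,0]
  rotation:
    - [0,0,0]
    - [0,0,0]
    - [0,0,0]
    - [0,0,0]
    - [0,0,0]
    - [0,0,0]
  fingers: [1,1,1,1,1,1]

```text
t: 12.12
tcp_pos: [0.6108, 0.2752, 0.0539]
eef_rot: [179.7, 0.4, 1.1]
force: [-10.3, -11.0, 13.7]
finger_gap: 0.157
grip_force: 51.6
```

Request:
apply_moves:
  travel:
    - [0,0,-1]
    - [0,0,-1.5]
    - [1,-1,-1.5]
    - [2,-2,-1.5]
    - [2,-2,-1.5]
  rotation:
    - [0,0,0]
    - [0,0,0]
    - [0,0,0]
    - [0,0,0]
    - [0,0,0]
  fingers: [1,1,1,1,1]

```text
t: 12.53
tcp_pos: [0.6109, 0.2754, 0.0542]
eef_rot: [179.5, 0.6, 1.1]
force: [-10.9, -15.9, 10.4]
finger_gap: 0.155
grip_force: 51.3
```

Run:
```python
from h import *
for n,s in(("scene",(slice(250,370),slice(310,470))),("top",(slice(180,300),slice(170,290)))):
    im=ctrl.snapshot(n); cv2.imwrite(f"pics/{n}7.png",cv2.resize(im[s],None,fx=5,fy=5,interpolation=cv2.INTER_CUBIC)[:600,:800])
o=ctrl.get_obs();print(o["tcp_pos"],o["eef_rot"],o["force"],o["torque"])
```

```text
[0.61091501 0.27545529 0.05413466] [179.5357607    0.59678288   1.12086002] [-11.35544302 -16.00835722  10.12114277] [-2.66305087  1.66553793 -0.22606819]
```

View pics/scene7.png

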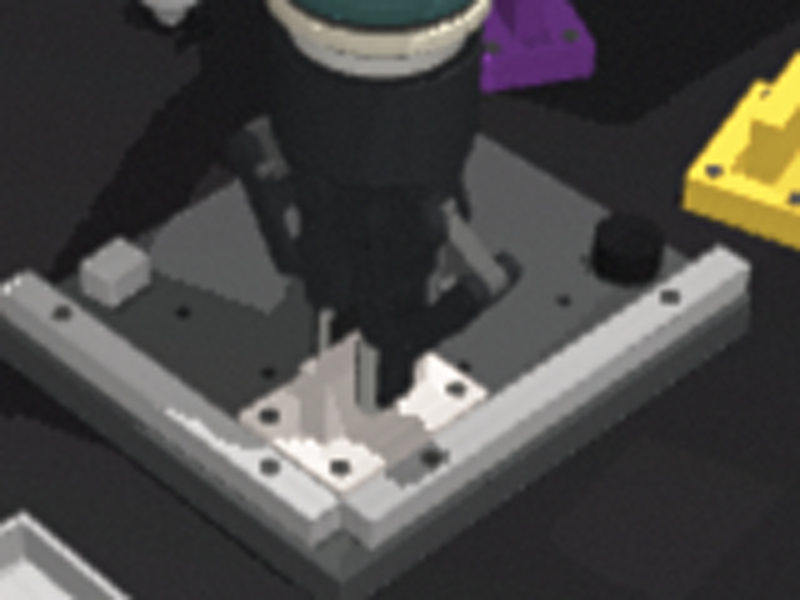

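View pics/top7.png

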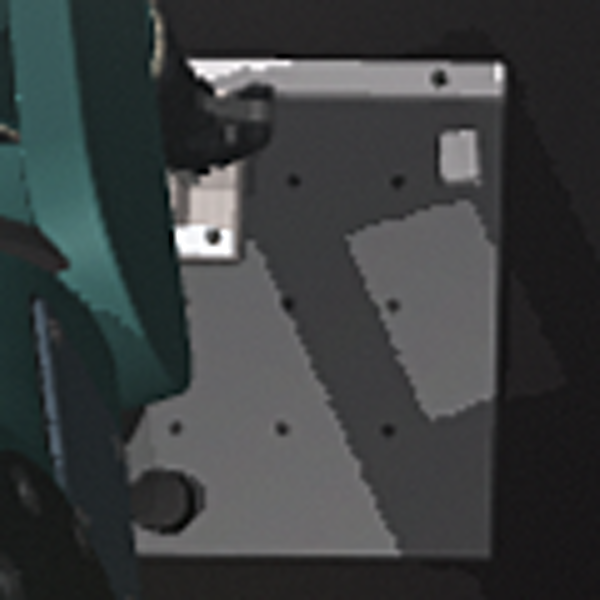

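The holder sits in the corner with no gap visible at either fence, the puck and gauge are in place, and the tilt is 0.5°. I'll ease off y and z so that the x push surely bears on the short fence, then re-press y.

Request:
apply_moves:
  travel:
    - [0,3,-0.5]
    - [0,4.5,-1]
    - [1,4.5,-1]
    - [2,4.5,-1]
    - [2,4.5,-1]
    - [2,4.5,-1]
  rotation:
    - [0,0,0]
    - [0,0,0]
    - [0,0,0]
    - [0,0,0]
    - [0,0,0]
    - [0,0,0]
  fingers: [1,1,1,1,1,1]

```text
t: 13.13
tcp_pos: [0.6112, 0.2751, 0.0544]
eef_rot: [179.9, 0.7, 1.1]
force: [-13.8, -0.6, 5.2]
finger_gap: 0.152
grip_force: 50.7
```

Request:
apply_moves:
  travel:
    - [0,-2,0]
    - [0,-4,-0.5]
    - [0,-5.5,-1]
    - [0,-7,-1]
    - [0,-7,-1]
    - [0,-7,-1]
    - [0,-7,-1]
  rotation:
    - [0,0,0]
    - [0,0,0]
    - [0,0,0]
    - [0,0,0]
    - [0,0,0]
    - [0,0,0]
    - [0,0,0]
  fingers: [1,1,1,1,1,1,1]

```text
t: 13.72
tcp_pos: [0.6112, 0.2757, 0.0546]
eef_rot: [179.3, 0.8, 1.1]
force: [-11.1, -21.0, 4.7]
finger_gap: 0.154
grip_force: 50.9
```

Request:
apply_moves:
  travel:
    - [1,0,0]
    - [1.5,0,-0.5]
    - [1.5,-0.5,-0.5]
    - [1.5,-0.5,-0.5]
    - [1.5,-0.5,-0.5]
    - [1.5,-0.5,-0.5]
  rotation:
    - [0,0,0]
    - [0,0,0]
    - [0,0,0]
    - [0,0,0]
    - [0,0,0]
    - [0,0,0]
  fingers: [1,1,1,1,1,1]

```text
t: 14.22
tcp_pos: [0.6112, 0.2757, 0.0547]
eef_rot: [179.3, 1.0, 1.1]
force: [-13.2, -21.8, 5.9]
finger_gap: 0.154
grip_force: 51.1
```

```bash
python3 -c "
from cell import ctrl
print(ctrl.job_done())"
```

```text
the job is handed in; nothing more can be done
None
```

I turned the cock's handle to its closed stop and handed in with the holder still gripped in the corner. The last wrist readings were about 13 N towards the short fence and 22 N towards the long fence, though plate friction may carry part of that, and the hand-in returned no verdict.

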